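# Close the washed storage jars, scoop inside

### The job

The three white storage jars are washed and dry: lay the little steel scoop inside the widest jar, and close every jar with the wooden lid of its own size, pushed fully home and level. Leave the jars standing where they are, and do not knock over the pepper mill or the yoghurt pot that stand among them.

Things in the scene. Friction and masses are not known exactly. Their poses are not given: they have to be found in the camera images.
- jar_wide: the widest and lowest open white stoneware jar, round: 112 mm outside diameter, 104 mm inside, 76 mm high, floor 6 mm thick; loose, 0.8 kg. Origin at the centre of its underside, z up.
- jar_medium: the middle open white stoneware jar, round: 90 mm outside diameter, 82 mm inside, 100 mm high, floor 6 mm; loose, 0.7 kg. Origin at the centre of its underside, z up.
- jar_narrow: the narrowest and tallest open white stoneware jar, round: 68 mm outside diameter, 60 mm inside, 124 mm high, floor 6 mm; loose, 0.55 kg. Origin at the centre of its underside, z up.
- lid_wide: plain wooden lid of the widest jar, knob up on the worktop: a plug 14 mm deep (88 mm across at its foot, 98 mm above), a disc 112 mm across (z = 14 to 26 mm), a round upright knob 24 mm thick (z = 26 to 52 mm). Origin at the centre of the plug's underside, z up. Fully home, the disc lies on the jar's rim and the origin is 14 mm below the rim. Loose, about 0.11 kg.
- lid_medium: plain wooden lid of the middle jar, like the wide one but 90 mm across; plug 66 mm at its foot, 76 mm above; same heights and the same knob (24 mm thick, z = 26 to 52 mm). Origin at the centre of the plug's underside, z up. Loose, about 0.09 kg.
- lid_narrow: plain wooden lid of the narrowest jar, like the wide one but 68 mm across; plug 44 mm at its foot, 54 mm above; same heights and the same knob (24 mm thick, z = 26 to 52 mm). Origin at the centre of the plug's underside, z up. Loose, about 0.08 kg.
- scoop: short steel measuring scoop standing level on its flat bottom: a round bowl 42 mm across and 34 mm high, and a straight level handle 10 mm wide and 8 mm thick (z = 38 to 46 mm) that runs along the scoop's +x on a short neck from the bowl to x = 67 mm. Origin under the centre of the bowl; a good grip is on the handle at x = 44 mm. Loose, 0.04 kg.
- pepper_mill: dark wooden pepper mill, a bystander, 58 mm across and 170 mm tall; over it and to the right hangs a wall cabinet, underside 0.59 m above the worktop: keep the arm out from under it when turning at full stretch. Origin at the centre of its underside, z up.
- yoghurt: yoghurt pot, a bystander, 72 mm across and 71 mm tall. Origin at the centre of its underside, z up.

How it is judged (in metres and radians):
On the way:
1. the scoop lies inside the widest jar, let go (horizontal distance between scoop and jar_wide below 0.045 m and z of scoop in the frame of jar_wide below 0.05 m and contact force between scoop and the fingers below 0.1 N and linear speed of scoop below 0.05 m/s), for 0.2 s.
At the end, for the whole second after the job is handed in: Scoop in the widest jar: bowl within 45 mm of its axis, underside under 50 mm above the jar's. Each lid on its own jar: centred to 8 mm, disc on the rim to 4 mm, knob up, level to 0.06 rad. Jars upright, within 50 mm of where they stood. All at rest (horizontal distance between scoop and jar_wide below 0.045 m and z of scoop in the frame of jar_wide below 0.05 m and horizontal distance between lid_wide and jar_wide below 0.008 m and z of lid_wide in the frame of jar_wide between 0.056 and 0.066 m and horizontal distance between lid_medium and jar_medium below 0.008 m and z of lid_medium in the frame of jar_medium between 0.08 and 0.09 m and horizontal distance between lid_narrow and jar_narrow below 0.008 m and z of lid_narrow in the frame of jar_narrow between 0.104 and 0.114 m and angle between the z axis of lid_wide and the z axis of jar_wide, either way round below 0.06 rad and angle between the z axis of lid_medium and the z axis of jar_medium, either way round below 0.06 rad and angle between the z axis of lid_narrow and the z axis of jar_narrow, either way round below 0.06 rad and angle between each of lid_wide, lid_medium, lid_narrow's own z axis and vertical below 0.1 rad and distance of each of jar_wide, jar_medium, jar_narrow from where it was at the start of the episode below 0.05 m and linear speed of each of lid_wide, lid_medium, lid_narrow, scoop below 0.02 m/s); the robot touches nothing.
It fails at once if a jar is tipped or knocked over (angle between any of jar_wide, jar_medium, jar_narrow's own z axis and vertical above 0.5 rad).
It fails at once if the pepper mill or the yoghurt pot is knocked over (angle between any of pepper_mill, yoghurt's own z axis and vertical above 0.5 rad).
It also fails if it takes over 109 s, if anything falls off the work surface, if the arm or the gripper's body presses on something with over 40 N, if the wrist force passes 120 N, or if a joint passes its speed limit or range.

### The arm

A 6-joint arm with a two-finger parallel gripper is mounted at the origin on a cart in front of the work surface, level with it; the furniture and walls round the work are solid. World frame = base frame: x ahead of the robot, y to its left, z up, the work surface at z = 0. Lengths are in mm, angles in rad, forces in N, time in s.
With the tool pointing down it reaches from about 300 to 775 mm from the base axis. Payload 14.6 kg.
Tool frame: the origin (TCP) lies midway between the tips of the shut fingers; the grasp point (between the pads) lies 19 mm behind it; z points along the fingers, y is the line along which they close (so a half turn about z gives the same grasp; the last joint's range is limited). The gripper opens to 94 mm and grips with 3 to 60 N. Pads are 16 mm wide; open, the fingers measure 119 mm over their backs; the gripper's body (75 mm by 177 mm) begins 78 mm behind the grasp point.
Start: joints at [1.066, 0.3, 1.521, -0, 1.321, -0.067], TCP at [233.167, 498.119, 205.446] pointing down, gripper open.
Joint ranges: [-3.03, 3.03], [-0.79, 2.21], [0.23, 2.52], [-1.04, 4.18], [0, 3.07], [-2.55, 2.55]. Speed limits (rad/s): [2.22, 2.22, 2.57, 3.14, 3.14, 3.14].

### API

Orientations are given as [roll, pitch, yaw] about the fixed x, y, z axes, in that order (R = Rz(yaw) Ry(pitch) Rx(roll)).
In Python, from cell import * gives the robot as it stands. The module is installed in compiled form; this text tells all that it offers.
- The arm moves only by the tool servo_tool, never from a script. Its argument "motion" is a list of rows, each an object of numbers: "wx", "wy", "wz": the turn, a rotation vector about the tool's x, y, z in units of 2 rad (1.0 is 2 rad); "dx", "dy", "dz": the shift along the tool's x, y, z in units of 10 cm (1.0 is 10 cm); "fingers": the closure, from -1 (fully open) to 1 (shut). In form: [{"wx": .., "wy": .., "wz": .., "dx": .., "dy": .., "dz": .., "fingers": ..}, ...]. A call has 1 to 10 rows; each row is the pose to reach, as a shift and turn from the pose commanded when the call began, along the tool's axes at that moment; what a row does not reach only later rows make up. A row lasts 1/10 s, in which the tool goes at most 50 mm and 8.59 degrees, less where a joint would pass 70% of its speed; a pose out of reach is approached as far as the arm can. A call with a number of a shift or a turn outside -1 to 1 is refused whole. A call with a gripper value outside its range is refused whole. The fingers move at their own pace and stop on an object; "newtons" is the grip in N (left out, the last holds). Time passes only in rows, so rows that repeat a pose let the fingers close. It gives the time, the measured TCP pose, the force, the opening and the grip force at its end, in the units of the state.
- read_state(): the state, without advancing time (a new reading comes with each control period).
- camera(name): name is "side" or "top" or "wrist"; returns a dict with "image" (384x512x3 uint8, red, green, blue), "fx", "fy", "cx", "cy" (pixels), "R" (3x3) and "t" (3): a world point X has camera coordinates R X + t. Camera axes: x right, y down, z forward; pixel columns grow to the right and rows downward; lengths in mm; the calibration is good to about 2 mm. A picture is of the moment at which its call begins. There is no depth.
- sign_off(): hands the job in; it is judged then, once.
Trained networks look in a picture, given as the dict that the camera call returned (one of the last four; its "shot" number tells which), for a name from the list of things; names that differ only in an ending like _2 or _b are one class to them, and where a whole thing is asked for, a point or a joint stands for the part that bears it (a point fixed in the world has none). Each returns a list of dicts, best first, with "conf" (0 to 1); they miss things now and then, are a little off and sometimes report something else, mostly with a low value. They report only what shows in the picture. A call takes as long as a camera call.
- spot_in(query, picture): "location" ([column, row] in pixels, amid what is visible of it).
- trace(query, picture): "pixels" (384x512 bool, what is visible of it) and "location" ([column, row] in pixels, amid what is visible of it).
The state is a dict: "clock": time; "joints": joint angles; "qd": joint speeds; "effort": joint torques, N m; "eef_pos": TCP position; "eef_rot": TCP orientation; "wrist_force": force on the tool from outside, world axes, zero at the start; "moment": the same for the moment, N m; "finger_gap": finger opening in mm; "finger_force": force on a finger pad.
Only numpy, scipy, OpenCV 4.12 (cv2) and the standard library are available. Lean on these libraries where they do the work, as an engineer would, in place of code of your own. Each camera call takes 0.05 s, during which the arm holds its last target. There are 200 camera calls.

## Working session

There is one attempt and no reset: what is moved stays moved. The work goes in short steps, Python scripts to look and compute and a tool call to move; the robot and the scene stay as the last step left them, time stands still between calls to the robot, and variables do not carry over. Pictures are saved under pics/ and viewed, at most 14 in all, crops included, and the job is handed in when it is done.

Besides the shell and the picture viewer there is one more tool, called as name(argument=value, ...) on one line, values as JSON. servo_tool: Moves the arm, as the interface text tells. Its arguments: {"type":"object","properties":{"motion":{"type":"array","items":{"type":"object","properties":{"wx":{"type":"number"},"wy":{"type":"number"},"wz":{"type":"number"},"dx":{"type":"number"},"dy":{"type":"number"},"dz":{"type":"number"},"fingers":{"type":"number"}}}},"newtons":{"type":"number"}},"required":["motion"]}

```bash
mkdir -p pics; cat > h.py <<'E'
from cell import *
import numpy as np, cv2
from scipy.spatial.transform import Rotation as Rn
N=["jar_wide","jar_medium","jar_narrow","lid_wide","lid_medium","lid_narrow","scoop","pepper_mill","yoghurt"]
def save(p,n): cv2.imwrite("pics/"+n,p["image"][:,:,::-1])
def proj(p,X):
    c=np.asarray(p["R"])@np.asarray(X,float)+np.asarray(p["t"]); return np.array([p["fx"]*c[0]/c[2]+p["cx"],p["fy"]*c[1]/c[2]+p["cy"]])
def ray(p,uv):
    R=np.asarray(p["R"]);d=R.T@np.array([(uv[0]-p["cx"])/p["fx"],(uv[1]-p["cy"])/p["fy"],1]); return -R.T@np.asarray(p["t"]),d/np.linalg.norm(d)
def atz(p,uv,z):
    o,d=ray(p,uv); return o+d*(z-o[2])/d[2]
def tri(obs):
    A=np.zeros((3,3));b=np.zeros(3)
    for p,uv in obs:
        o,d=ray(p,uv);M=np.eye(3)-np.outer(d,d);A+=M;b+=M@o
    return np.linalg.solve(A,b)
E
python3 - <<'E'
from h import *
s=read_state();print({k:np.round(v,3).tolist() for k,v in s.items()})
for c in ["top","side","wrist"]:
    p=camera(c);save(p,c+"0.png")
    print(c,np.round(-np.array(p["R"]).T@p["t"]),p["fx"],np.round(p["R"],2).tolist())
    for n in N:
        print(n,[(round(d["conf"],2),np.round(d["location"]).tolist()) for d in spot_in(n,p)[:3]])
E
```

```text
{'clock': 0.0, 'joints': [1.066, 0.301, 1.522, 0.0, 1.321, -0.067], 'qd': [-0.0, 0.001, -0.0, 0.0, -0.001, 0.001], 'effort': [0.001, -53.183, -35.273, 0.071, 0.025, -0.0], 'eef_pos': [233.041, 497.893, 204.859], 'eef_rot': [-3.14, -0.0, 2.704], 'wrist_force': [-0.047, 0.549, 0.16], 'moment': [0.026, -0.003, -0.039], 'finger_force': 0.0, 'finger_gap': 94.179}
top [ 436.  150. 1326.] 463.0588578163639 [[-0.01, -1.0, 0.01], [-1.0, 0.01, -0.06], [0.06, -0.01, -1.0]]
jar_wide [(0.75, [206.0, 174.0])]
jar_medium []
jar_narrow [(0.66, [152.0, 211.0])]
lid_wide [(0.92, [246.0, 218.0]), (0.42, [294.0, 211.0])]
lid_medium [(0.59, [291.0, 210.0]), (0.53, [245.0, 220.0])]
lid_narrow [(0.3, [291.0, 210.0])]
scoop [(0.62, [189.0, 247.0]), (0.59, [291.0, 211.0])]
pepper_mill [(0.73, [363.0, 151.0]), (0.54, [242.0, 218.0])]
yoghurt [(0.86, [173.0, 133.0])]
side [ -96. 1013.  499.] 470.0168841554605 [[-0.83, -0.56, -0.01], [-0.21, 0.33, -0.92], [0.52, -0.76, -0.39]]
jar_wide [(0.89, [216.0, 200.0])]
jar_medium [(0.82, [227.0, 176.0])]
jar_narrow []
lid_wide [(0.67, [278.0, 214.0]), (0.39, [196.0, 233.0])]
lid_medium [(0.56, [293.0, 192.0]), (0.27, [327.0, 178.0])]
lid_narrow [(0.72, [268.0, 252.0]), (0.7, [326.0, 178.0])]
scoop [(0.59, [267.0, 252.0])]
pepper_mill [(0.65, [280.0, 157.0])]
yoghurt []
wrist [170. 527. 385.] 268.9166210787021 [[0.42, 0.91, -0.0], [0.88, -0.41, 0.24], [0.22, -0.1, -0.97]]
jar_wide []
jar_medium []
jar_narrow []
lid_wide []
lid_medium []
lid_narrow []
scoop [(0.67, [194.0, 314.0])]
pepper_mill [(0.54, [268.0, 318.0])]
yoghurt []
```

View pics/top0.png

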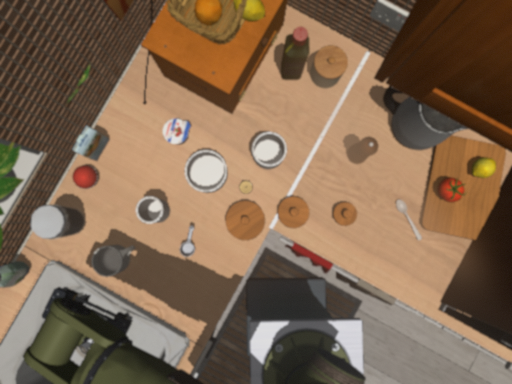

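View pics/side0.png

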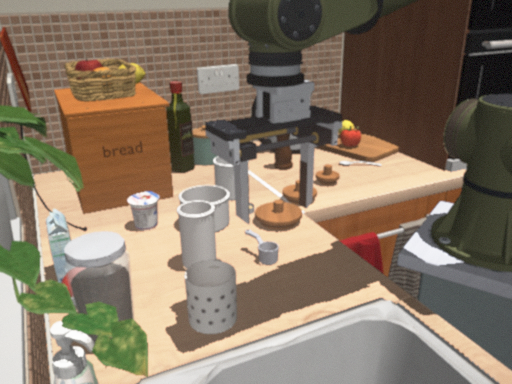

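View pics/wrist0.png

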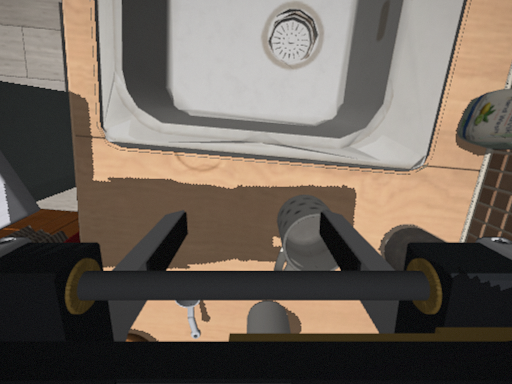

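Top view: jar_wide (206,170), jar_medium (268,150), jar_narrow (150,210), lids wide/medium/narrow at (245,219)/(293,211)/(344,212), scoop bowl (188,247) with its handle up to (193,225), yoghurt (177,131), mill (362,150). In the side view the lids stand at (278,214), (300,190) and (327,177), the scoop at (268,252), and jar_narrow at (197,235).

```bash
python3 - <<'E'
from h import *
pt=camera("top");ps=camera("side")
s=read_state()
print("tcp",proj(pt,s["eef_pos"]),proj(ps,s["eef_pos"]),"base",proj(pt,[0,0,0]))
g={"jar_wide":([206,170],76),"jar_medium":([268,150],100),"jar_narrow":([150,210],124),"lid_wide":([245,219],26),"lid_medium":([293,211],26),"lid_narrow":([344,212],26),"scoop":([188,247],34),"yoghurt":([177,131],71),"pepper_mill":([362,150],100)}
for n,(uv,z) in g.items():
    X=atz(pt,uv,z); print(n,np.round(X),"side px",np.round(proj(ps,X)))
    for q,nm in((pt,"T"),(ps,"S")):
        for d in trace(n,q)[:3]:
            m=d["pixels"]
            if m.sum()<5: continue
            c=max(cv2.findContours(m.astype(np.uint8),0,1)[0],key=cv2.contourArea)
            e=cv2.minEnclosingCircle(c)
            y,x=np.nonzero(m)
            print("  ",nm,round(d["conf"],2),"cen",np.round([x.mean(),y.mean()],1),"box",x.min(),x.max(),y.min(),y.max(),"circ",np.round(e[0],1),round(e[1],1),m.sum())
E
```

```text
tcp [106.3217599  306.59710991] [275.19341249 212.83006744] base [306.673508   374.21885894]
jar_wide [571. 271.  76.] side px [204. 193.]
   T 0.91 cen [205.8 171.5] box 185 227 150 192 circ [206.1 171.8] 22.2 1452
   S 0.69 cen [210.3 202.1] box 178 228 186 231 circ [204.  208.2] 28.7 1124
jar_medium [620. 103. 100.] side px [231. 159.]
   T 0.79 cen [268.8 150.2] box 251 286 132 169 circ [269.5 150.5] 19.0 1040
   S 0.84 cen [224.  175.6] box 213 233 158 199 circ [224.  178.5] 22.0 559
jar_narrow [464. 412. 124.] side px [197. 206.]
   T 0.62 cen [152.3 210. ] box 136 169 196 223 circ [152.5 210. ] 17.0 741
   S 0.78 cen [196.3 232.3] box 177 215 200 268 circ [194.3 234.5] 34.6 2176
lid_wide [437. 167.  26.] side px [278. 210.]
   S 0.84 cen [277.6 215.1] box 254 301 199 230 circ [277.5 214.5] 23.8 1154
lid_medium [458.  32.  26.] side px [299. 189.]
   T 0.7 cen [292.8 212.2] box 278 309 197 227 circ [292.9 212.3] 16.1 789
   S 0.79 cen [293.8 193.5] box 282 316 181 204 circ [293.8 192.5] 11.9 309
lid_narrow [ 453. -111.   26.] side px [326. 173.]
   T 0.71 cen [344.8 213.4] box 333 356 202 224 circ [344.7 213.6] 12.1 445
   S 0.73 cen [326.6 176.1] box 315 338 165 185 circ [326.5 176.3] 11.6 331
scoop [362. 326.  34.] side px [267. 244.]
   T 0.78 cen [187.7 246.3] box 180 194 227 257 circ [188. 242.] 15.5 248
   S 0.82 cen [265.1 250. ] box 245 278 230 266 circ [260. 247.] 22.0 561
   S 0.38 cen [144.  210.4] box 127 158 192 230 circ [143.9 210.4] 20.2 967
yoghurt [680. 350.  71.] side px [145. 196.]
   T 0.63 cen [176.1 131.5] box 163 189 119 144 circ [176.5 130.7] 14.2 554
   S 0.65 cen [144.1 210.2] box 128 158 192 230 circ [143.9 210.4] 20.2 945
pepper_mill [ 617. -148.  100.] side px [283. 136.]
   T 0.97 cen [362.1 149.8] box 347 377 137 163 circ [362.5 149.7] 16.4 560
   S 0.92 cen [282.6 154.9] box 274 291 134 170 circ [282.5 158.1] 12.4 448
```

servo_tool(motion=[{"dx": -0.5,"dy": -0.12,"fingers": -1},{"dx": -1,"dy": -0.25,"fingers": -1}])

```text
schema error: expected keys wx, wy, wz, dx, dy, dz, fingers
```

servo_tool(motion=[{"dx": -0.5,"dy": -0.12,"fingers": -1},{"dx": -1,"dy": -0.25,"fingers": -1}])

```text
schema error: expected keys wx, wy, wz, dx, dy, dz, fingers
```

servo_tool(motion=[{"dx": -0.5,"dy": -0.12,"wz": -0.05,"fingers": -1},{"dx": -1,"dy": -0.25,"wz": -0.1,"fingers": -1},{"dx": -1,"dy": -0.25,"wz": -0.1,"fingers": -1},{"dx": -1,"dy": -0.25,"wz": -0.1,"fingers": -1},{"dx": -1,"dy": -0.25,"wz": -0.1,"fingers": -1}])

```text
schema error: expected keys wx, wy, wz, dx, dy, dz, fingers
```

```bash
python3 - <<'E'
from h import *
s=read_state();print(s["clock"],np.round(s["eef_pos"]),s["eef_rot"],s["joints"])
p=camera("wrist");save(p,"w1.png")
for n in N:
  for d in trace(n,p)[:2]:
    y,x=np.nonzero(d["pixels"])
    if len(x)<5: continue
    print(n,round(d["conf"],2),np.round([x.mean(),y.mean()],1),x.min(),x.max(),y.min(),y.max(),len(x))
G={"jar_wide":[571,271,76],"jar_narrow":[464,412,124],"lid_wide":[437,167,26],"scoop":[362,326,0]}
for n in G: print(n,"expect",np.round(proj(p,G[n])))
E
```

```text
2.5 [233. 498. 205.] [ 3.14159034e+00 -7.16689580e-06  2.70375408e+00] [ 1.06634394e+00  2.99863102e-01  1.52098985e+00  7.53973192e-06
  1.32073787e+00 -6.66156767e-02]
jar_narrow 0.88 [268.  318.9] 247 290 300 334 1240
lid_narrow 0.66 [135.4 338. ] 127 147 333 341 134
lid_narrow 0.62 [267.9 319.2] 247 290 302 333 1186
scoop 0.74 [191.1 316.7] 176 200 301 338 387
jar_wide expect [213. 437.]
jar_narrow expect [270. 386.]
lid_wide expect [124. 368.]
scoop expect [191. 286.]
```

View pics/w1.png

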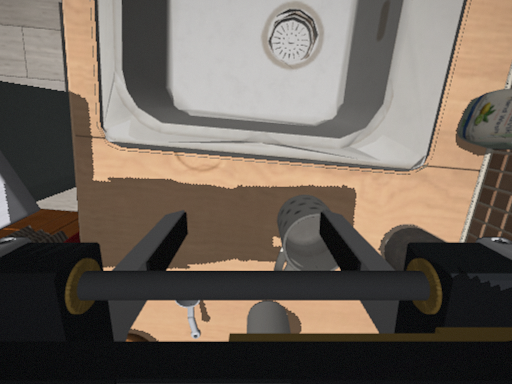

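The moves were refused because they left out keys, so this picture is unchanged. I'll send them again with all keys.

servo_tool(motion=[{"wx": 0,"wy": 0,"wz": 0,"dx": -0.5,"dy": -0.12,"dz": 0,"fingers": -1},{"wx": 0,"wy": 0,"wz": 0,"dx": -1,"dy": -0.25,"dz": 0,"fingers": -1}])

```text
clock: 3.2
eef_pos: [311.0, 434.6, 205.4]
eef_rot: [3.142, 0.0, 2.707]
wrist_force: [0.8, 1.4, 0.6]
finger_gap: 94.3
finger_force: 0.0
```

servo_tool(motion=[{"wx": 0,"wy": 0,"wz": 0,"dx": -0.5,"dy": -0.12,"dz": 0,"fingers": -1},{"wx": 0,"wy": 0,"wz": 0,"dx": -1,"dy": -0.25,"dz": 0,"fingers": -1}])

```text
clock: 3.4
eef_pos: [389.6, 370.6, 205.6]
eef_rot: [3.141, 0.0, 2.704]
wrist_force: [0.7, 0.7, 0.5]
finger_gap: 94.3
finger_force: 0.0
```

servo_tool(motion=[{"wx": 0,"wy": 0,"wz": -0.05,"dx": -0.5,"dy": -0.12,"dz": 0,"fingers": -1},{"wx": 0,"wy": 0,"wz": -0.1,"dx": -1,"dy": -0.25,"dz": 0,"fingers": -1},{"wx": 0,"wy": 0,"wz": -0.1,"dx": -1,"dy": -0.25,"dz": 0,"fingers": -1},{"wx": 0,"wy": 0,"wz": -0.1,"dx": -1,"dy": -0.25,"dz": 0,"fingers": -1},{"wx": 0,"wy": 0,"wz": -0.1,"dx": -1,"dy": -0.25,"dz": 0,"fingers": -1}])

```text
clock: 3.9
eef_pos: [467.7, 307.6, 205.4]
eef_rot: [3.142, -0.0, 2.903]
wrist_force: [-0.2, -0.6, -0.3]
finger_gap: 93.5
finger_force: 0.0
```

```bash
cat >> h.py <<'E'
def tr(p,names,k=1):
  for n in names:
    for d in trace(n,p)[:k]:
      y,x=np.nonzero(d["pixels"])
      if len(x)<5: continue
      print(n,round(d["conf"],2),"cen",np.round([x.mean(),y.mean()],1),"box",x.min(),x.max(),y.min(),y.max(),len(x))
def st():
  s=read_state();print(round(s["clock"],2),np.round(s["eef_pos"],1),np.round(s["eef_rot"],3),np.round(s["joints"],2),np.round(s["wrist_force"],1),s["finger_gap"],s["finger_force"])
E
python3 - <<'E'
from h import *
st()
p=camera("wrist");save(p,"w2.png")
tr(p,["jar_narrow","jar_wide","lid_wide","scoop"])
G={"jar_wide":[571,271,76],"jar_narrow":[464,412,124],"lid_wide":[437,167,26],"scoop":[362,326,34]}
for n in G: print(n,"expect",np.round(proj(p,G[n])))
E
```

```text
3.9 [467.7 307.6 205.4] [ 3.142 -0.     2.903] [ 0.52  0.32  1.49  0.    1.33 -0.82] [-0.2 -0.6 -0.3] 93.4769324126376 0.0
jar_narrow 0.68 cen [350.8 161.7] box 304 394 129 200 5112
lid_wide 0.71 cen [148.9 173.7] box 108 190 134 213 5225
scoop 0.74 cen [250.1  94.4] box 233 267 68 141 1301
jar_wide expect [245. 266.]
jar_narrow expect [356. 165.]
lid_wide expect [148. 177.]
scoop expect [248.  90.]
```

View pics/w2.png

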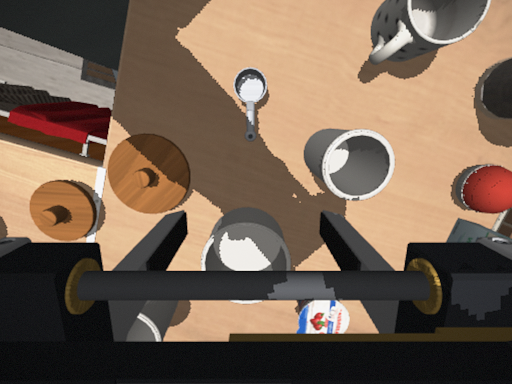

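The scoop bowl is at (250,86) with its handle running straight down to the tip at (250,139). The lid_wide disc is centred at about (149,173), and the jar_narrow rim is at about (355,163).

```bash
cat >> h.py <<'E'
from scipy.optimize import least_squares
DIM={"jar_wide":[(0,56),(76,56)],"jar_medium":[(0,45),(100,45)],"jar_narrow":[(0,34),(124,34)],"lid_wide":[(14,56),(26,56),(52,12)],"lid_medium":[(14,45),(26,45),(52,12)],"lid_narrow":[(14,34),(26,34),(52,12)]}
def fit(p,n,g,dz=0,out=True):
    "xy of a round thing: its projected outline box against the mask's box"
    D=trace(n,p)
    a=np.linspace(0,2*np.pi,90)
    def box(xy):
        P=np.array([proj(p,[xy[0]+r*np.cos(t),xy[1]+r*np.sin(t),z+dz]) for z,r in DIM[n] for t in a])
        return np.r_[P.min(0),P.max(0)]
    best=None
    for d in D[:3]:
        m=d["pixels"].astype(np.uint8); k,l,s,c=cv2.connectedComponentsWithStats(m)
        if k<2: continue
        i=1+np.argmax(s[1:,4]); b=np.array([s[i,0]-.5,s[i,1]-.5,s[i,0]+s[i,2]-.5,s[i,1]+s[i,3]-.5])
        r=least_squares(lambda q:box(q)-b,np.array(g[:2],float),loss="soft_l1")
        if np.linalg.norm(r.x-g[:2])<60 and (best is None or r.cost<best[1]): best=(r.x,r.cost,d["conf"],box(r.x)-b)
    if out and best: print(n,"fit",np.round(best[0],1),"res",np.round(best[3],1),"conf",round(best[2],2))
    elif out: print(n,"none")
    return best
E
python3 - <<'E'
from h import *
p=camera("wrist")
fit(p,"lid_wide",[437,167]);fit(p,"jar_narrow",[464,412])
b=atz(p,[250.3,86],34);t=atz(p,[250.3,140],40);print("bowl",b,"tip",t,np.arctan2(*(t-b)[1::-1]),np.linalg.norm((t-b)[:2]))
m=trace("scoop",p)[0]["pixels"]
for r in range(68,142,6): print(r,np.nonzero(m[r])[0][[0,-1]] if m[r].any() else 0,end=" ")
pt=camera("top");ps=camera("side")
print()
for q in(pt,ps):
  for n,g in {"jar_wide":[571,271],"jar_medium":[620,103],"jar_narrow":[464,412],"lid_wide":[437,167],"lid_medium":[458,32],"lid_narrow":[453,-111]}.items(): fit(q,n,g)
d=[trace("scoop",q) for q in(pt,ps)]
if all(d): print("scoop tri",tri([(p,[250.1,94.4]),(pt,d[0][0]["location"]),(ps,d[1][0]["location"])]))
E
```

```text
lid_wide fit [435.6 167.8] res [-0.8 -0.5  0.8  0.7] conf 0.8
jar_narrow fit [467.1 415.4] res [-0.7  0.1  0.4 -0. ] conf 0.89
bowl [357.93431572 329.99344231  34.        ] tip [421.26356081 314.60620634  40.        ] -0.2383532546525867 65.17177544034547
68 [245 253] 74 [238 263] 80 [235 266] 86 [234 266] 92 [235 265] 98 [240 260] 104 [247 254] 110 [247 254] 116 [247 254] 122 [247 254] 128 [248 254] 134 [246 256] 140 [249 253] 
jar_wide fit [570.9 272.8] res [ 0.1  0.1 -0.1 -0.1] conf 0.83
jar_medium fit [625.8 100. ] res [ 0.6  0.7 -0.6 -0.8] conf 0.76
jar_narrow none
lid_wide fit [433.3 168.9] res [ 0. -0. -0.  0.] conf 0.63
lid_medium fit [453.8  30.8] res [-1.1 -1.1  1.1  1. ] conf 0.77
lid_narrow fit [ 447.6 -116.1] res [-0.5 -0.6  0.5  0.6] conf 0.68
jar_wide fit [578.2 268.6] res [ 0.4 -2.7 -0.4  1.2] conf 0.85
jar_medium fit [624.5 103.2] res [ 0.2 -0.4 -0.2  0.3] conf 0.68
jar_narrow fit [472.3 412.1] res [ 0.5 -2.3 -0.5  1.1] conf 0.56
lid_wide fit [429.6 183.1] res [-0.7  0.3  0.7 -0.4] conf 0.86
lid_medium fit [449.4  46.9] res [-0.2  1.2  0.2 -1. ] conf 0.88
lid_narrow fit [440.9 -93.7] res [-1.   1.   0.9 -1. ] conf 0.56
```

servo_tool(motion=[{"wx": 0,"wy": 0,"wz": 0,"dx": 0.4,"dy": -0.04,"dz": 0.3,"fingers": -0.3},{"wx": 0,"wy": 0,"wz": 0,"dx": 0.68,"dy": -0.04,"dz": 0.7,"fingers": -0.3},{"wx": 0,"wy": 0,"wz": 0,"dx": 0.68,"dy": -0.04,"dz": 1,"fingers": -0.3}], newtons=15)

```text
clock: 5.45
eef_pos: [398.5, 319.3, 103.9]
eef_rot: [-3.141, -0.001, 2.906]
wrist_force: [0.3, 0.3, 0.3]
finger_gap: 73.4
finger_force: 0.0
```

servo_tool(motion=[{"wx": 0,"wy": 0,"wz": 0,"dx": 0,"dy": 0,"dz": 0.3,"fingers": -0.3},{"wx": 0,"wy": 0,"wz": 0,"dx": 0,"dy": 0,"dz": 0.55,"fingers": -0.3},{"wx": 0,"wy": 0,"wz": 0,"dx": 0,"dy": 0,"dz": 0.72,"fingers": -0.3},{"wx": 0,"wy": 0,"wz": 0,"dx": 0,"dy": 0,"dz": 0.72,"fingers": -0.3}])

```text
clock: 5.85
eef_pos: [400.3, 318.4, 31.5]
eef_rot: [-3.139, -0.002, 2.904]
wrist_force: [-0.7, 0.3, 0.2]
finger_gap: 60.9
finger_force: 0.0
```

```bash
python3 - <<'E'
from h import *
st()
p=camera("wrist");save(p,"w3.png")
E
```

```text
5.85 [400.3 318.4  31.5] [-3.139e+00 -2.000e-03  2.904e+00] [ 0.6   0.44  1.78 -0.    0.92 -0.73] [-0.7  0.3  0.2] 60.855918105445674 0.0
```

View pics/w3.png

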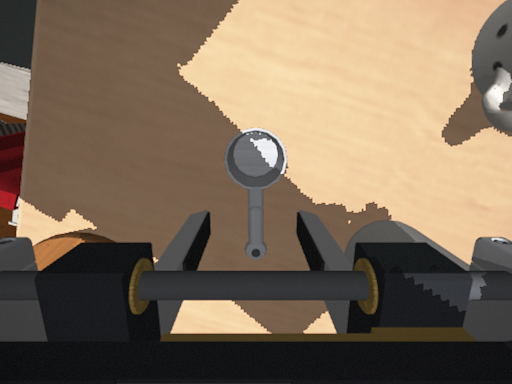

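The handle, around (256,225), runs centred between the fingers, so I'll close on it.

servo_tool(motion=[{"wx": 0,"wy": 0,"wz": 0,"dx": 0,"dy": 0,"dz": 0,"fingers": 1},{"wx": 0,"wy": 0,"wz": 0,"dx": 0,"dy": 0,"dz": 0,"fingers": 1},{"wx": 0,"wy": 0,"wz": 0,"dx": 0,"dy": 0,"dz": 0,"fingers": 1},{"wx": 0,"wy": 0,"wz": 0,"dx": 0,"dy": 0,"dz": 0,"fingers": 1},{"wx": 0,"wy": 0,"wz": 0,"dx": 0,"dy": 0,"dz": 0,"fingers": 1},{"wx": 0,"wy": 0,"wz": 0,"dx": 0,"dy": 0,"dz": 0,"fingers": 1},{"wx": 0,"wy": 0,"wz": 0,"dx": 0,"dy": 0,"dz": 0,"fingers": 1},{"wx": 0,"wy": 0,"wz": 0,"dx": 0,"dy": 0,"dz": 0,"fingers": 1}], newtons=15)

```text
clock: 6.7
eef_pos: [401.3, 319.1, 33.5]
eef_rot: [-3.142, 0.0, 2.904]
wrist_force: [0.9, -0.2, 1.2]
finger_gap: 10.0
finger_force: 15.0
```

servo_tool(motion=[{"wx": 0,"wy": 0,"wz": 0,"dx": 0,"dy": 0,"dz": -0.2,"fingers": 1},{"wx": 0,"wy": 0,"wz": 0,"dx": 0,"dy": 0,"dz": -0.5,"fingers": 1},{"wx": 0,"wy": 0,"wz": 0,"dx": 0,"dy": 0,"dz": -0.9,"fingers": 1},{"wx": 0,"wy": 0,"wz": 0,"dx": 0,"dy": 0,"dz": -1,"fingers": 1}])

```text
clock: 7.1
eef_pos: [402.5, 319.9, 137.3]
eef_rot: [3.138, 0.004, 2.904]
wrist_force: [0.0, -0.3, 0.3]
finger_gap: 9.6
finger_force: 15.0
```

servo_tool(motion=[{"wx": 0,"wy": 0,"wz": 0,"dx": -0.4,"dy": 0,"dz": -0.2,"fingers": 1},{"wx": 0,"wy": 0,"wz": 0,"dx": -0.9,"dy": 0,"dz": -0.2,"fingers": 1}])

```text
clock: 7.3
eef_pos: [489.8, 298.7, 156.2]
eef_rot: [3.139, 0.003, 2.906]
wrist_force: [0.0, 0.6, -0.6]
finger_gap: 9.5
finger_force: 15.0
```

servo_tool(motion=[{"wx": 0,"wy": 0,"wz": 0,"dx": -0.5,"dy": -0.05,"dz": 0,"fingers": 1},{"wx": 0,"wy": 0,"wz": 0,"dx": -0.9,"dy": -0.05,"dz": 0,"fingers": 1}])

```text
clock: 7.5
eef_pos: [577.0, 270.4, 152.7]
eef_rot: [-3.141, -0.0, 2.903]
wrist_force: [-0.3, 0.6, -0.4]
finger_gap: 9.9
finger_force: 15.0
```

servo_tool(motion=[{"wx": 0,"wy": 0,"wz": 0,"dx": -0.5,"dy": 0,"dz": 0,"fingers": 1},{"wx": 0,"wy": 0,"wz": 0,"dx": -0.85,"dy": 0,"dz": 0,"fingers": 1},{"wx": 0,"wy": 0,"wz": 0,"dx": -0.95,"dy": 0,"dz": 0,"fingers": 1},{"wx": 0,"wy": 0,"wz": 0,"dx": -0.95,"dy": 0,"dz": 0,"fingers": 1},{"wx": 0,"wy": 0,"wz": 0,"dx": -0.95,"dy": 0,"dz": 0,"fingers": 1}])

```text
clock: 8.0
eef_pos: [666.7, 249.6, 152.6]
eef_rot: [-3.141, -0.001, 2.904]
wrist_force: [-0.9, 0.1, -0.3]
finger_gap: 9.7
finger_force: 15.0
```

```bash
python3 - <<'E'
from h import *
st()
p=camera("wrist");save(p,"w4.png")
fit(p,"jar_wide",[571,272]);fit(p,"jar_medium",[623,102]); fit(p,"lid_wide",[436,168]);fit(p,"lid_medium",[455,32]); tr(p,["scoop"])
E
```

```text
8.0 [666.7 249.6 152.6] [-3.141e+00 -1.000e-03  2.904e+00] [ 0.31  0.71  1.03  0.    1.4  -1.03] [-0.9  0.1 -0.3] 9.663982193192693 14.993046820163727
jar_wide fit [568.7 272.6] res [ 1.1 -1.6 -1.1  4.1] conf 0.88
jar_medium fit [624.8  97.8] res [ 0.   0.7 -0.  -0.5] conf 0.73
lid_wide none
lid_medium fit [474.3  68.2] res [-2.9 -1.1 39.8  8.9] conf 0.77
scoop 0.77 cen [253.6 173.6] box 223 284 127 257 3973
```

View pics/w4.png

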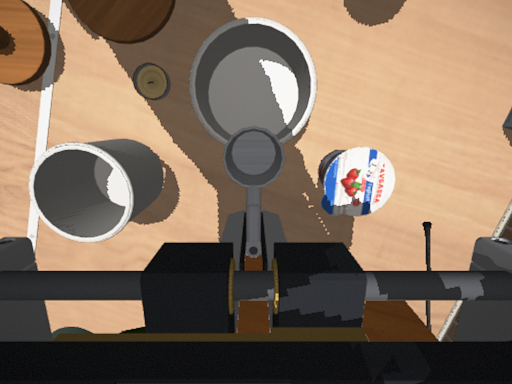

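The held scoop hides the near edge of the jar_wide rim, which spans columns 190-317 with its top at row 18. The jar_medium rim is centred at about (82,192).

```bash
python3 - <<'E'
from h import *
p=camera("wrist")
a=np.linspace(0,2*np.pi,180)
def f(q,zz=76,r=56,x=True):
    P=np.array([proj(p,[q[0]+r*np.cos(t),q[1]+r*np.sin(t),zz]) for t in a]);return P[:,0].min()-189.7,P[:,0].max()-317.3,P[:,1].min()-17.5
print(least_squares(f,[571,272]).x,f(least_squares(f,[571,272]).x))
print("med",atz(p,[82,192],100))
b=atz(p,[253.5,156],152.6-33.5+34);print("scoop bowl",b, read_state()["eef_pos"])
E
```

```text
[569.87229656 273.0563596 ] (np.float64(1.7197147063949956), np.float64(-1.7179102508367237), np.float64(-0.1617107264594324))
med [622.80002071 101.57471216 100.        ]
scoop bowl [621.04429681 260.56904709 153.1       ] [667.10607018 249.73239303 153.81792998]
```

servo_tool(motion=[{"wx": 0,"wy": 0,"wz": 0,"dx": 0.4,"dy": 0,"dz": 0,"fingers": 1},{"wx": 0,"wy": 0,"wz": 0,"dx": 0.7,"dy": 0,"dz": 0,"fingers": 1},{"wx": 0,"wy": 0,"wz": 0,"dx": 0.77,"dy": 0,"dz": 0,"fingers": 1},{"wx": 0,"wy": 0,"wz": 0,"dx": 0.77,"dy": 0,"dz": 0,"fingers": 1},{"wx": 0,"wy": 0,"wz": 0,"dx": 0.77,"dy": 0,"dz": 0.1,"fingers": 1},{"wx": 0,"wy": 0,"wz": 0,"dx": 0.77,"dy": 0,"dz": 0.3,"fingers": 1},{"wx": 0,"wy": 0,"wz": 0,"dx": 0.77,"dy": 0,"dz": 0.5,"fingers": 1},{"wx": 0,"wy": 0,"wz": 0,"dx": 0.77,"dy": 0,"dz": 0.7,"fingers": 1},{"wx": 0,"wy": 0,"wz": 0,"dx": 0.77,"dy": 0,"dz": 0.9,"fingers": 1},{"wx": 0,"wy": 0,"wz": 0,"dx": 0.77,"dy": 0,"dz": 1.0,"fingers": 1}])

```text
clock: 9.35
eef_pos: [592.5, 266.7, 50.5]
eef_rot: [-3.14, -0.002, 2.903]
wrist_force: [1.1, -0.2, -1.0]
finger_gap: 9.4
finger_force: 15.0
```

servo_tool(motion=[{"wx": 0,"wy": 0,"wz": 0,"dx": 0,"dy": 0,"dz": 0.06,"fingers": 1},{"wx": 0,"wy": 0,"wz": 0,"dx": 0,"dy": 0,"dz": 0.12,"fingers": 1},{"wx": 0,"wy": 0,"wz": 0,"dx": 0,"dy": 0,"dz": 0.12,"fingers": 1},{"wx": 0,"wy": 0,"wz": 0,"dx": 0,"dy": 0,"dz": 0.12,"fingers": 1}])

```text
clock: 9.75
eef_pos: [592.9, 267.6, 42.0]
eef_rot: [3.141, 0.001, 2.904]
wrist_force: [-0.5, -0.2, -0.7]
finger_gap: 9.7
finger_force: 15.0
```

Low enough with no contact. I'll release and rise.

servo_tool(motion=[{"wx": 0,"wy": 0,"wz": 0,"dx": 0,"dy": 0,"dz": 0,"fingers": 0.36},{"wx": 0,"wy": 0,"wz": 0,"dx": 0,"dy": 0,"dz": 0,"fingers": 0.36},{"wx": 0,"wy": 0,"wz": 0,"dx": 0,"dy": 0,"dz": 0,"fingers": 0.36},{"wx": 0,"wy": 0,"wz": 0,"dx": 0,"dy": 0,"dz": 0,"fingers": 0.36},{"wx": 0,"wy": 0,"wz": 0,"dx": 0,"dy": 0,"dz": -0.3,"fingers": 0.36},{"wx": 0,"wy": 0,"wz": 0,"dx": 0,"dy": 0,"dz": -0.8,"fingers": 0.36},{"wx": 0,"wy": 0,"wz": 0,"dx": 0,"dy": 0,"dz": -1,"fingers": 0}])

```text
clock: 10.45
eef_pos: [593.7, 268.1, 146.2]
eef_rot: [3.138, 0.004, 2.904]
wrist_force: [0.1, -0.2, 0.0]
finger_gap: 35.3
finger_force: 0.0
```

servo_tool(motion=[{"wx": 0,"wy": 0,"wz": 0,"dx": -0.4,"dy": 0,"dz": -0.5,"fingers": 0},{"wx": 0,"wy": 0,"wz": 0,"dx": -0.85,"dy": 0,"dz": -0.6,"fingers": 0},{"wx": 0,"wy": 0,"wz": 0,"dx": -0.85,"dy": 0,"dz": -0.6,"fingers": 0},{"wx": 0,"wy": 0,"wz": 0,"dx": -0.85,"dy": 0,"dz": -0.6,"fingers": 0},{"wx": 0,"wy": 0,"wz": 0,"dx": -0.85,"dy": 0,"dz": -0.6,"fingers": 0}])

```text
clock: 10.95
eef_pos: [674.5, 247.7, 200.6]
eef_rot: [-3.141, -0.001, 2.904]
wrist_force: [-0.8, -0.1, 0.5]
finger_gap: 47.0
finger_force: 0.0
```

```bash
python3 - <<'E'
from h import *
st()
p=camera("wrist");save(p,"w5.png")
fit(p,"jar_wide",[571,272]);fit(p,"jar_medium",[623,102]); fit(p,"jar_narrow",[467,415]);fit(p,"lid_wide",[436,168]);fit(p,"lid_medium",[455,32]); tr(p,["scoop"])
E
```

```text
10.95 [674.5 247.7 200.6] [-3.141e+00 -1.000e-03  2.904e+00] [ 0.3   0.7   0.94  0.    1.5  -1.03] [-0.8 -0.1  0.5] 47.0117167917508 0.0
jar_wide fit [570.  272.7] res [ 0.4  1.  -0.4 -2.1] conf 0.68
jar_medium fit [625.2  98.4] res [ 0.1  1.  -0.2 -0.8] conf 0.64
jar_narrow none
lid_wide none
lid_medium fit [456.9  32. ] res [-1.6 -0.7  2.   1.2] conf 0.7
scoop 0.91 cen [253.9  80.3] box 236 271 50 128 1496
```

View pics/w5.png

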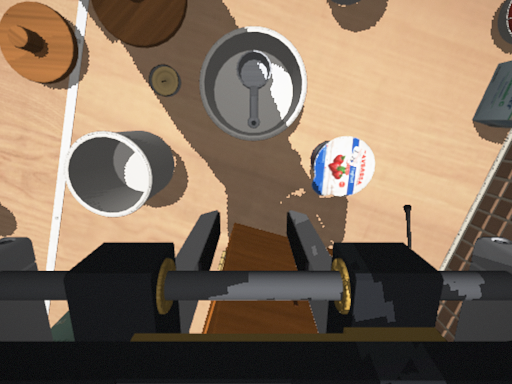

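The scoop lies in jar_wide, with its bowl at (254,70) and its tip at (253,124), both inside the rim centred at (253,83). Next is lid_wide.

servo_tool(motion=[{"wx": 0,"wy": 0,"wz": 0,"dx": 0.3,"dy": -0.4,"dz": 0,"fingers": -0.3},{"wx": 0,"wy": 0,"wz": 0,"dx": 0.6,"dy": -0.8,"dz": 0,"fingers": -0.3}])

```text
clock: 11.5
eef_pos: [599.0, 185.5, 199.7]
eef_rot: [-3.141, -0.001, 2.905]
wrist_force: [1.3, -0.4, 0.5]
finger_gap: 59.4
finger_force: 0.0
```

servo_tool(motion=[{"wx": 0,"wy": 0,"wz": 0,"dx": 0.3,"dy": -0.4,"dz": 0,"fingers": -0.3},{"wx": 0,"wy": 0,"wz": 0,"dx": 0.45,"dy": -0.5,"dz": 0,"fingers": -0.3},{"wx": 0,"wy": 0,"wz": 0,"dx": 0.45,"dy": -0.5,"dz": 0,"fingers": -0.3},{"wx": 0,"wy": 0,"wz": 0,"dx": 0.45,"dy": -0.5,"dz": 0,"fingers": -0.3}])

```text
clock: 11.9
eef_pos: [545.1, 148.0, 202.0]
eef_rot: [3.141, 0.001, 2.904]
wrist_force: [0.3, 0.2, 0.6]
finger_gap: 61.2
finger_force: 0.0
```

```bash
python3 - <<'E'
from h import *
st()
p=camera("wrist");save(p,"w6.png")
fit(p,"lid_wide",[436,168]);fit(p,"lid_medium",[455,32]);fit(p,"lid_narrow",[450,-111])
E
```

```text
11.9 [545.1 148.  202. ] [3.141e+00 1.000e-03 2.904e+00] [ 0.2   0.33  1.48  0.    1.32 -1.13] [0.3 0.2 0.6] 61.16897323293684 0.0
lid_wide fit [435.7 167.4] res [-0.4 -0.9  0.4  1.5] conf 0.96
lid_medium fit [456.5  30.9] res [-0.  -0.1  0.   0.1] conf 0.62
lid_narrow fit [ 449.2 -114.1] res [-0.6  0.1  0.7 -0. ] conf 0.78
```

View pics/w6.png

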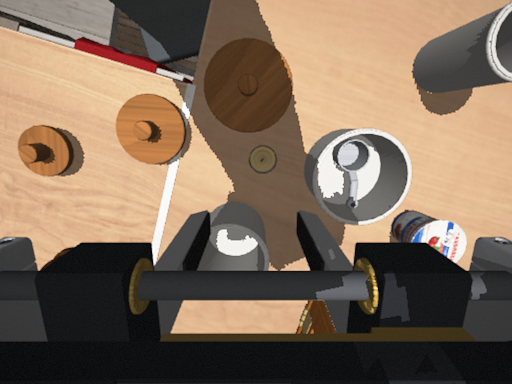

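lid_wide is at about (250,83), with lid_medium at (150,128) and lid_narrow at (45,150). The fits agree with the earlier ones, so I'll grasp lid_wide's knob.

servo_tool(motion=[{"wx": 0,"wy": 0,"wz": 0,"dx": 0.45,"dy": -0.04,"dz": 0.2,"fingers": -0.3},{"wx": 0,"wy": 0,"wz": 0,"dx": 0.9,"dy": -0.07,"dz": 0.5,"fingers": -0.3},{"wx": 0,"wy": 0,"wz": 0,"dx": 1,"dy": -0.07,"dz": 0.8,"fingers": -0.3}])

```text
clock: 12.4
eef_pos: [443.8, 165.2, 120.9]
eef_rot: [3.141, 0.0, 2.905]
wrist_force: [1.1, 0.1, -0.1]
finger_gap: 61.2
finger_force: 0.0
```

servo_tool(motion=[{"wx": 0,"wy": 0,"wz": 0,"dx": 0.11,"dy": 0,"dz": 0.2,"fingers": -0.3},{"wx": 0,"wy": 0,"wz": 0,"dx": 0.11,"dy": 0,"dz": 0.5,"fingers": -0.3},{"wx": 0,"wy": 0,"wz": 0,"dx": 0.11,"dy": 0,"dz": 0.8,"fingers": -0.3},{"wx": 0,"wy": 0,"wz": 0,"dx": 0.11,"dy": 0,"dz": 0.93,"fingers": -0.3},{"wx": 0,"wy": 0,"wz": 0,"dx": 0.11,"dy": 0,"dz": 0.93,"fingers": -0.3},{"wx": 0,"wy": 0,"wz": 0,"dx": 0.11,"dy": 0,"dz": 0.93,"fingers": -0.3}])

```text
clock: 13.0
eef_pos: [435.6, 167.3, 28.6]
eef_rot: [-3.142, -0.0, 2.904]
wrist_force: [-0.3, -0.3, 0.2]
finger_gap: 61.2
finger_force: 0.0
```

servo_tool(motion=[{"wx": 0,"wy": 0,"wz": 0,"dx": 0,"dy": 0,"dz": 0,"fingers": 1},{"wx": 0,"wy": 0,"wz": 0,"dx": 0,"dy": 0,"dz": 0,"fingers": 1},{"wx": 0,"wy": 0,"wz": 0,"dx": 0,"dy": 0,"dz": 0,"fingers": 1},{"wx": 0,"wy": 0,"wz": 0,"dx": 0,"dy": 0,"dz": 0,"fingers": 1},{"wx": 0,"wy": 0,"wz": 0,"dx": 0,"dy": 0,"dz": 0,"fingers": 1},{"wx": 0,"wy": 0,"wz": 0,"dx": 0,"dy": 0,"dz": 0,"fingers": 1}], newtons=25)

```text
clock: 13.6
eef_pos: [435.2, 167.2, 28.6]
eef_rot: [3.141, 0.0, 2.904]
wrist_force: [-1.6, 0.4, 1.5]
finger_gap: 23.3
finger_force: 25.0
```

servo_tool(motion=[{"wx": 0,"wy": 0,"wz": 0,"dx": 0,"dy": 0,"dz": -0.2,"fingers": 1},{"wx": 0,"wy": 0,"wz": 0,"dx": 0,"dy": 0,"dz": -0.6,"fingers": 1},{"wx": 0,"wy": 0,"wz": 0,"dx": 0,"dy": 0,"dz": -1,"fingers": 1},{"wx": 0,"wy": 0,"wz": 0,"dx": -0.2,"dy": 0.3,"dz": -1,"fingers": 1},{"wx": 0,"wy": 0,"wz": 0,"dx": -0.5,"dy": 0.6,"dz": -1,"fingers": 1},{"wx": 0,"wy": 0,"wz": 0,"dx": -0.8,"dy": 0.9,"dz": -1,"fingers": 1}])

```text
clock: 14.2
eef_pos: [535.3, 236.6, 129.0]
eef_rot: [3.141, 0.001, 2.904]
wrist_force: [0.4, -1.0, -1.1]
finger_gap: 23.3
finger_force: 25.0
```

servo_tool(motion=[{"wx": 0,"wy": 0,"wz": 0,"dx": -0.2,"dy": 0.3,"dz": 0,"fingers": 1},{"wx": 0,"wy": 0,"wz": 0,"dx": -0.26,"dy": 0.44,"dz": 0,"fingers": 1},{"wx": 0,"wy": 0,"wz": 0,"dx": -0.26,"dy": 0.44,"dz": 0,"fingers": 1},{"wx": 0,"wy": 0,"wz": 0,"dx": -0.26,"dy": 0.44,"dz": 0,"fingers": 1},{"wx": 0,"wy": 0,"wz": 0,"dx": -0.26,"dy": 0.44,"dz": 0,"fingers": 1}])

```text
clock: 14.7
eef_pos: [569.3, 271.7, 128.5]
eef_rot: [-3.141, -0.0, 2.903]
wrist_force: [-1.1, -0.0, -1.4]
finger_gap: 23.6
finger_force: 25.0
```

```bash
python3 - <<'E'
from h import *
st()
p=camera("wrist")
s=read_state()
fit(p,"lid_wide",s["eef_pos"][:2],dz=s["eef_pos"][2]-28.6); fit(p,"jar_narrow",[467,415])
ps=camera("side");save(ps,"s7.png")
fit(ps,"lid_wide",s["eef_pos"][:2],dz=s["eef_pos"][2]-28.6);fit(ps,"jar_wide",[570,273])
E
```

```text
14.7 [569.3 271.7 128.5] [-3.141 -0.     2.903] [ 0.39  0.55  1.36 -0.    1.24 -0.95] [-1.1 -0.  -1.4] 23.628427960210917 24.99983936548233
lid_wide fit [568.6 271.9] res [-0.4 -1.1  0.4 17.2] conf 0.86
jar_narrow fit [493.4 414.2] res [ 1.3 -0.7 -0.5 26.5] conf 0.66
lid_wide fit [559.  286.2] res [-0.6  1.1  0.6 -1.1] conf 0.87
jar_wide fit [577.9 270.8] res [ 0.8 -4.4 -0.8  1.6] conf 0.89
```

View pics/s7.png

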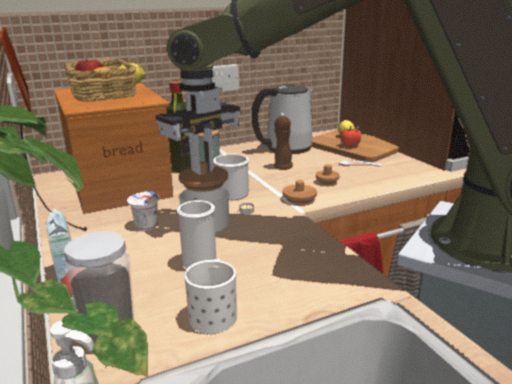

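lid_wide hangs centred over jar_wide at (204,180). I'll lower it.

servo_tool(motion=[{"wx": 0,"wy": 0,"wz": 0,"dx": 0,"dy": 0.01,"dz": 0.08,"fingers": 1},{"wx": 0,"wy": 0,"wz": 0,"dx": 0,"dy": 0.01,"dz": 0.16,"fingers": 1},{"wx": 0,"wy": 0,"wz": 0,"dx": 0,"dy": 0.01,"dz": 0.24,"fingers": 1},{"wx": 0,"wy": 0,"wz": 0,"dx": 0,"dy": 0.01,"dz": 0.3,"fingers": 1},{"wx": 0,"wy": 0,"wz": 0,"dx": 0,"dy": 0.01,"dz": 0.34,"fingers": 1},{"wx": 0,"wy": 0,"wz": 0,"dx": 0,"dy": 0.01,"dz": 0.36,"fingers": 1},{"wx": 0,"wy": 0,"wz": 0,"dx": 0,"dy": 0.01,"dz": 0.36,"fingers": 1}])

```text
clock: 15.7
eef_pos: [570.0, 273.3, 92.2]
eef_rot: [-3.141, -0.0, 2.904]
wrist_force: [-1.3, -0.6, -0.7]
finger_gap: 23.2
finger_force: 25.0
```

servo_tool(motion=[{"wx": 0,"wy": 0,"wz": 0,"dx": 0,"dy": 0,"dz": 0.01,"fingers": 1},{"wx": 0,"wy": 0,"wz": 0,"dx": 0,"dy": 0,"dz": 0.02,"fingers": 1},{"wx": 0,"wy": 0,"wz": 0,"dx": 0,"dy": 0,"dz": 0.02,"fingers": 1}])

```text
clock: 16.0
eef_pos: [570.1, 273.4, 90.6]
eef_rot: [3.141, 0.0, 2.904]
wrist_force: [0.0, 0.2, -0.2]
finger_gap: 23.5
finger_force: 25.0
```

servo_tool(motion=[{"wx": 0,"wy": 0,"wz": 0,"dx": 0,"dy": 0,"dz": 0,"fingers": -0.3},{"wx": 0,"wy": 0,"wz": 0,"dx": 0,"dy": 0,"dz": 0,"fingers": -0.3},{"wx": 0,"wy": 0,"wz": 0,"dx": 0,"dy": 0,"dz": 0,"fingers": -0.3},{"wx": 0,"wy": 0,"wz": 0,"dx": 0,"dy": 0,"dz": 0,"fingers": -0.3},{"wx": 0,"wy": 0,"wz": 0,"dx": 0,"dy": 0,"dz": -0.3,"fingers": -0.3},{"wx": 0,"wy": 0,"wz": 0,"dx": 0,"dy": 0,"dz": -0.7,"fingers": -0.3},{"wx": 0,"wy": 0,"wz": 0,"dx": 0,"dy": -0.4,"dz": -1,"fingers": -0.3},{"wx": 0,"wy": 0,"wz": 0,"dx": -0.05,"dy": -0.9,"dz": -1,"fingers": -0.3}])

```text
clock: 16.8
eef_pos: [554.5, 185.5, 194.7]
eef_rot: [3.138, 0.006, 2.906]
wrist_force: [0.9, -0.5, 0.5]
finger_gap: 61.1
finger_force: 0.0
```

servo_tool(motion=[{"wx": 0,"wy": 0,"wz": 0,"dx": 0,"dy": -0.37,"dz": -0.1,"fingers": -0.3},{"wx": 0,"wy": 0,"wz": 0,"dx": 0,"dy": -0.37,"dz": -0.1,"fingers": -0.3},{"wx": 0,"wy": 0,"wz": 0,"dx": 0,"dy": -0.37,"dz": -0.1,"fingers": -0.3}])

```text
clock: 17.1
eef_pos: [545.2, 148.7, 200.9]
eef_rot: [3.141, 0.001, 2.903]
wrist_force: [-0.6, 0.6, -1.0]
finger_gap: 60.8
finger_force: 0.0
```

```bash
python3 - <<'E'
from h import *
st()
p=camera("wrist");save(p,"w8.png")
for n,g in {"jar_wide":[570,273],"lid_medium":[456,31],"lid_narrow":[449,-114]}.items():fit(p,n,g)
fit(p,"lid_wide",[570,273],dz=62)
E
```

```text
17.1 [545.2 148.7 200.9] [3.141e+00 1.000e-03 2.903e+00] [ 0.2   0.34  1.48  0.    1.32 -1.13] [-0.6  0.6 -1. ] 60.783758315951374 0.0
jar_wide fit [552.9 216.4] res [-41.8  -3.4   1.4  11.9] conf 0.64
lid_medium fit [455.7  31.7] res [-0.7  0.3  0.7 -0.3] conf 0.8
lid_narrow fit [ 449.2 -114.6] res [-1.2 -0.5  1.3  0.6] conf 0.59
lid_wide fit [569.6 273.3] res [-0.8  0.2  0.7 -0.1] conf 0.78
```

View pics/w8.png

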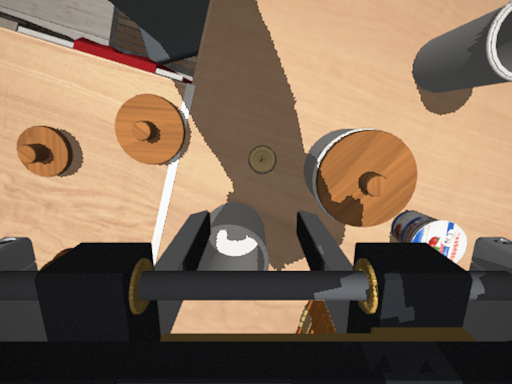

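lid_wide sits level on jar_wide at (365,178), and its fit matches the home height. Next is lid_medium at (150,129).

servo_tool(motion=[{"wx": 0,"wy": 0,"wz": 0,"dx": 0.2,"dy": -0.45,"dz": 0,"fingers": -0.3},{"wx": 0,"wy": 0,"wz": 0,"dx": 0.4,"dy": -0.9,"dz": 0.3,"fingers": -0.3},{"wx": 0,"wy": 0,"wz": 0,"dx": 0.59,"dy": -1,"dz": 0.6,"fingers": -0.3}])

```text
clock: 17.65
eef_pos: [463.6, 64.3, 140.4]
eef_rot: [3.141, 0.002, 2.903]
wrist_force: [1.0, 0.3, -0.9]
finger_gap: 61.1
finger_force: 0.0
```

servo_tool(motion=[{"wx": 0,"wy": 0,"wz": 0,"dx": 0,"dy": -0.35,"dz": 0,"fingers": -0.3},{"wx": 0,"wy": 0,"wz": 0,"dx": 0,"dy": -0.35,"dz": 0.3,"fingers": -0.3},{"wx": 0,"wy": 0,"wz": 0,"dx": 0,"dy": -0.35,"dz": 0.6,"fingers": -0.3},{"wx": 0,"wy": 0,"wz": 0,"dx": 0,"dy": -0.35,"dz": 0.6,"fingers": -0.3},{"wx": 0,"wy": 0,"wz": 0,"dx": 0,"dy": -0.35,"dz": 0.6,"fingers": -0.3}])

```text
clock: 18.15
eef_pos: [456.0, 32.1, 80.9]
eef_rot: [-3.141, -0.001, 2.905]
wrist_force: [-0.5, -0.4, 1.6]
finger_gap: 61.2
finger_force: 0.0
```

```bash
python3 - <<'E'
from h import *
st()
E
```

```text
18.15 [456.   32.1  80.9] [-3.141e+00 -1.000e-03  2.905e+00] [-0.01  0.25  1.9   0.    0.99 -1.34] [-0.5 -0.4  1.6] 61.16804478162183 0.0
```

Over the knob. I'll lower 52 mm and grip, then lift.

servo_tool(motion=[{"wx": 0,"wy": 0,"wz": 0,"dx": 0,"dy": -0.01,"dz": 0.25,"fingers": -0.3},{"wx": 0,"wy": 0,"wz": 0,"dx": 0,"dy": -0.01,"dz": 0.52,"fingers": -0.3},{"wx": 0,"wy": 0,"wz": 0,"dx": 0,"dy": -0.01,"dz": 0.52,"fingers": -0.3},{"wx": 0,"wy": 0,"wz": 0,"dx": 0,"dy": -0.01,"dz": 0.52,"fingers": 1},{"wx": 0,"wy": 0,"wz": 0,"dx": 0,"dy": -0.01,"dz": 0.52,"fingers": 1},{"wx": 0,"wy": 0,"wz": 0,"dx": 0,"dy": -0.01,"dz": 0.52,"fingers": 1},{"wx": 0,"wy": 0,"wz": 0,"dx": 0,"dy": -0.01,"dz": 0.52,"fingers": 1},{"wx": 0,"wy": 0,"wz": 0,"dx": 0,"dy": -0.01,"dz": 0.52,"fingers": 1},{"wx": 0,"wy": 0,"wz": 0,"dx": 0,"dy": -0.01,"dz": 0.52,"fingers": 1}], newtons=25)

```text
clock: 19.05
eef_pos: [455.8, 30.7, 28.8]
eef_rot: [3.141, 0.0, 2.904]
wrist_force: [-1.6, 0.8, 5.5]
finger_gap: 23.2
finger_force: 25.0
```

servo_tool(motion=[{"wx": 0,"wy": 0,"wz": 0,"dx": 0,"dy": 0,"dz": -0.2,"fingers": 1},{"wx": 0,"wy": 0,"wz": 0,"dx": 0,"dy": 0,"dz": -0.6,"fingers": 1},{"wx": 0,"wy": 0,"wz": 0,"dx": 0,"dy": 0,"dz": -1,"fingers": 1},{"wx": 0,"wy": 0,"wz": 0,"dx": 0,"dy": 0,"dz": -1,"fingers": 1}])

```text
clock: 19.45
eef_pos: [457.6, 30.7, 132.8]
eef_rot: [3.14, 0.007, 2.904]
wrist_force: [0.6, 0.1, -0.5]
finger_gap: 23.7
finger_force: 25.0
```

```bash
python3 - <<'E'
from h import *
st()
p=camera("wrist");s=read_state();fit(p,"lid_medium",s["eef_pos"][:2],dz=s["eef_pos"][2]-29)
E
```

```text
19.45 [457.6  30.7 132.8] [3.14  0.007 2.904] [-0.01  0.17  1.86 -0.    1.1  -1.35] [ 0.6  0.1 -0.5] 23.659219381648857 24.99975711107254
lid_medium fit [457.6  30. ] res [ 0.  -1.3 -0.   2.7] conf 0.74
```

```bash
python3 - <<'E'
from h import *
p=dict(camera("wrist"));s=read_state();st()
d=np.array([674.5,247.7,200.6])-s["eef_pos"]
p["t"]=np.asarray(p["t"])-np.asarray(p["R"])@d
im=cv2.imread("pics/w5.png");hsv=cv2.cvtColor(im,cv2.COLOR_BGR2HSV)
m=((hsv[...,1]<40)&(hsv[...,2]>150)).astype(np.uint8)
def score(q,h,r): # whiteness along the rim
    v=0
    for t in np.linspace(0,2*np.pi,120):
        u=proj(p,[q[0]+r*np.cos(t),q[1]+r*np.sin(t),h]).round().astype(int)
        v+=m[u[1],u[0]]
    return v
for c,h,r in(((570,273),76,54),((624,100),100,43)):
    S=[(score((c[0]+i,c[1]+j),h,r),c[0]+i,c[1]+j) for i in np.arange(-8,8.1) for j in np.arange(-8,8.1)]
    S.sort(reverse=True);k=[x for x in S if x[0]>=S[0][0]-4];print(S[0],len(k),np.mean([x[1:] for x in k],0))
E
```

```text
19.6 [455.1  30.7 127.5] [-3.141e+00 -1.000e-03  2.904e+00] [-0.01  0.18  1.87 -0.    1.1  -1.35] [ 0.6  0.3 -1.5] 23.3096782481943 24.999758899211884
(np.uint8(50), np.float64(572.0), np.float64(274.0)) 20 [570.85 272.85]
(np.uint8(120), np.float64(626.0), np.float64(99.0)) 14 [624.71428571  98.5       ]
```

servo_tool(motion=[{"wx": 0,"wy": 0,"wz": 0,"dx": -0.2,"dy": 0.15,"dz": -0.2,"fingers": 1},{"wx": 0,"wy": 0,"wz": 0,"dx": -0.55,"dy": 0.4,"dz": -0.25,"fingers": 1},{"wx": 0,"wy": 0,"wz": 0,"dx": -0.9,"dy": 0.7,"dz": -0.25,"fingers": 1}])

```text
clock: 19.9
eef_pos: [560.6, 77.7, 152.7]
eef_rot: [-3.141, -0.001, 2.903]
wrist_force: [-0.4, -0.8, -1.5]
finger_gap: 23.6
finger_force: 25.0
```

servo_tool(motion=[{"wx": 0,"wy": 0,"wz": 0,"dx": -0.3,"dy": 0.2,"dz": 0,"fingers": 1},{"wx": 0,"wy": 0,"wz": 0,"dx": -0.5,"dy": 0.32,"dz": 0,"fingers": 1},{"wx": 0,"wy": 0,"wz": 0,"dx": -0.59,"dy": 0.36,"dz": 0,"fingers": 1},{"wx": 0,"wy": 0,"wz": 0,"dx": -0.59,"dy": 0.36,"dz": 0,"fingers": 1},{"wx": 0,"wy": 0,"wz": 0,"dx": -0.59,"dy": 0.36,"dz": 0,"fingers": 1},{"wx": 0,"wy": 0,"wz": 0,"dx": -0.59,"dy": 0.36,"dz": 0,"fingers": 1}])

```text
clock: 20.5
eef_pos: [624.7, 98.4, 152.8]
eef_rot: [-3.141, -0.001, 2.904]
wrist_force: [0.1, 0.0, -1.6]
finger_gap: 23.6
finger_force: 25.0
```

```bash
python3 - <<'E'
from h import *
st();p=camera("wrist");s=read_state();fit(p,"lid_medium",s["eef_pos"][:2],dz=s["eef_pos"][2]-29)
E
```

```text
20.5 [624.7  98.4 152.8] [-3.141e+00 -1.000e-03  2.904e+00] [ 0.1   0.53  1.33 -0.    1.29 -1.23] [ 0.1  0.  -1.6] 23.551646738291694 24.99976336956024
lid_medium fit [624.1  97.4] res [-0.5 -1.3  0.5  5.7] conf 0.64
```

Centred over jar_medium. I'll lower 36 mm, then settle.

servo_tool(motion=[{"wx": 0,"wy": 0,"wz": 0,"dx": 0,"dy": 0.01,"dz": 0.08,"fingers": 1},{"wx": 0,"wy": 0,"wz": 0,"dx": 0,"dy": 0.01,"dz": 0.16,"fingers": 1},{"wx": 0,"wy": 0,"wz": 0,"dx": 0,"dy": 0.01,"dz": 0.24,"fingers": 1},{"wx": 0,"wy": 0,"wz": 0,"dx": 0,"dy": 0.01,"dz": 0.3,"fingers": 1},{"wx": 0,"wy": 0,"wz": 0,"dx": 0,"dy": 0.01,"dz": 0.34,"fingers": 1},{"wx": 0,"wy": 0,"wz": 0,"dx": 0,"dy": 0.01,"dz": 0.36,"fingers": 1},{"wx": 0,"wy": 0,"wz": 0,"dx": 0,"dy": 0.01,"dz": 0.36,"fingers": 1}])

```text
clock: 21.3
eef_pos: [625.6, 99.6, 117.3]
eef_rot: [-3.141, -0.0, 2.904]
wrist_force: [-0.1, 0.1, -1.0]
finger_gap: 23.3
finger_force: 25.0
```

servo_tool(motion=[{"wx": 0,"wy": 0,"wz": 0,"dx": 0,"dy": 0,"dz": 0.01,"fingers": 1},{"wx": 0,"wy": 0,"wz": 0,"dx": 0,"dy": 0,"dz": 0.02,"fingers": 1},{"wx": 0,"wy": 0,"wz": 0,"dx": 0,"dy": 0,"dz": 0.02,"fingers": 1}])

```text
clock: 21.6
eef_pos: [625.6, 99.6, 115.5]
eef_rot: [3.142, 0.0, 2.904]
wrist_force: [0.2, -0.4, -1.6]
finger_gap: 23.6
finger_force: 25.0
```

servo_tool(motion=[{"wx": 0,"wy": 0,"wz": 0,"dx": 0,"dy": 0,"dz": 0,"fingers": -0.3},{"wx": 0,"wy": 0,"wz": 0,"dx": 0,"dy": 0,"dz": 0,"fingers": -0.3},{"wx": 0,"wy": 0,"wz": 0,"dx": 0,"dy": 0,"dz": 0,"fingers": -0.3},{"wx": 0,"wy": 0,"wz": 0,"dx": 0,"dy": 0,"dz": 0,"fingers": -0.3},{"wx": 0,"wy": 0,"wz": 0,"dx": 0,"dy": 0,"dz": -0.3,"fingers": -0.3},{"wx": 0,"wy": 0,"wz": 0,"dx": 0,"dy": 0,"dz": -0.7,"fingers": -0.3},{"wx": 0,"wy": 0,"wz": 0,"dx": 0.2,"dy": -0.3,"dz": -0.9,"fingers": -0.3},{"wx": 0,"wy": 0,"wz": 0,"dx": 0.4,"dy": -0.7,"dz": -0.9,"fingers": -0.3}])

```text
clock: 22.4
eef_pos: [570.7, 41.3, 208.3]
eef_rot: [3.14, 0.005, 2.906]
wrist_force: [0.7, -1.2, 0.2]
finger_gap: 61.2
finger_force: 0.0
```

servo_tool(motion=[{"wx": 0,"wy": 0,"wz": 0,"dx": 0.2,"dy": -0.4,"dz": 0,"fingers": -0.3},{"wx": 0,"wy": 0,"wz": 0,"dx": 0.4,"dy": -0.8,"dz": 0,"fingers": -0.3}])

```text
clock: 22.6
eef_pos: [511.2, -28.3, 205.6]
eef_rot: [3.142, 0.001, 2.904]
wrist_force: [0.5, -1.0, 0.4]
finger_gap: 61.0
finger_force: 0.0
```

servo_tool(motion=[{"wx": 0,"wy": 0,"wz": 0,"dx": 0.2,"dy": -0.4,"dz": 0,"fingers": -0.3},{"wx": 0,"wy": 0,"wz": 0,"dx": 0.4,"dy": -0.8,"dz": 0.3,"fingers": -0.3},{"wx": 0,"wy": 0,"wz": 0,"dx": 0.41,"dy": -1,"dz": 0.6,"fingers": -0.3},{"wx": 0,"wy": 0,"wz": 0,"dx": 0.41,"dy": -1,"dz": 0.6,"fingers": -0.3},{"wx": 0,"wy": 0,"wz": 0,"dx": 0.41,"dy": -1,"dz": 0.6,"fingers": -0.3}])

```text
clock: 23.1
eef_pos: [449.4, -114.8, 146.0]
eef_rot: [3.141, 0.0, 2.903]
wrist_force: [0.6, 0.1, 0.5]
finger_gap: 61.2
finger_force: 0.0
```

```bash
python3 - <<'E'
from h import *
st();p=camera("wrist");fit(p,"lid_narrow",[449,-114.5])
pt=camera("top");ps=camera("side")
for q in(pt,ps): fit(q,"lid_medium",[625,99],dz=86)
save(ps,"s9.png")
E
```

```text
23.1 [ 449.4 -114.8  146. ] [3.141 0.    2.903] [-0.33  0.17  1.83  0.    1.14 -1.66] [0.6 0.1 0.5] 61.21718326930471 0.0
lid_narrow fit [ 450.5 -114.7] res [-1.2 -0.5  1.2  0.6] conf 0.6
lid_medium fit [624.5  98. ] res [-0.5 -0.7  0.5  0.7] conf 0.83
lid_medium fit [623.1 107. ] res [-0.5 -0.9  0.5  0.5] conf 0.71
```

View pics/s9.png

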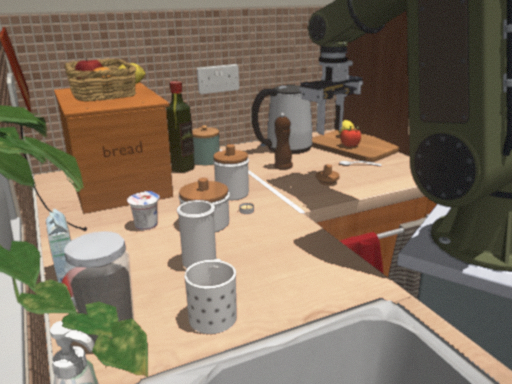

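Both lids sit level, at (205,192) and (231,157). lid_narrow is straight below the gripper.

servo_tool(motion=[{"wx": 0,"wy": 0,"wz": 0,"dx": 0,"dy": 0,"dz": 0.3,"fingers": -0.3},{"wx": 0,"wy": 0,"wz": 0,"dx": 0,"dy": 0,"dz": 0.6,"fingers": -0.3},{"wx": 0,"wy": 0,"wz": 0,"dx": 0,"dy": 0,"dz": 0.9,"fingers": -0.3},{"wx": 0,"wy": 0,"wz": 0,"dx": 0,"dy": 0,"dz": 1,"fingers": -0.3}])

```text
clock: 23.8
eef_pos: [448.2, -114.2, 43.5]
eef_rot: [3.141, -0.003, 2.904]
wrist_force: [-0.3, -1.5, 0.4]
finger_gap: 60.8
finger_force: 0.0
```

servo_tool(motion=[{"wx": 0,"wy": 0,"wz": 0,"dx": 0,"dy": 0,"dz": 0.17,"fingers": -0.3},{"wx": 0,"wy": 0,"wz": 0,"dx": 0,"dy": 0,"dz": 0.17,"fingers": -0.3},{"wx": 0,"wy": 0,"wz": 0,"dx": 0,"dy": 0,"dz": 0.17,"fingers": -0.3},{"wx": 0,"wy": 0,"wz": 0,"dx": 0,"dy": 0,"dz": 0.17,"fingers": 1},{"wx": 0,"wy": 0,"wz": 0,"dx": 0,"dy": 0,"dz": 0.17,"fingers": 1},{"wx": 0,"wy": 0,"wz": 0,"dx": 0,"dy": 0,"dz": 0.17,"fingers": 1},{"wx": 0,"wy": 0,"wz": 0,"dx": 0,"dy": 0,"dz": 0.17,"fingers": 1},{"wx": 0,"wy": 0,"wz": 0,"dx": 0,"dy": 0,"dz": 0.17,"fingers": 1},{"wx": 0,"wy": 0,"wz": 0,"dx": 0,"dy": 0,"dz": 0.17,"fingers": 1}], newtons=25)

```text
clock: 24.7
eef_pos: [449.2, -114.9, 28.5]
eef_rot: [3.142, 0.0, 2.904]
wrist_force: [-0.9, 0.3, 1.8]
finger_gap: 23.5
finger_force: 25.0
```

servo_tool(motion=[{"wx": 0,"wy": 0,"wz": 0,"dx": 0,"dy": 0,"dz": -0.2,"fingers": 1},{"wx": 0,"wy": 0,"wz": 0,"dx": 0,"dy": 0,"dz": -0.6,"fingers": 1},{"wx": 0,"wy": 0,"wz": 0,"dx": 0,"dy": 0,"dz": -1,"fingers": 1},{"wx": 0,"wy": 0,"wz": 0,"dx": 0,"dy": 0,"dz": -1,"fingers": 1}])

```text
clock: 25.1
eef_pos: [451.2, -115.5, 133.0]
eef_rot: [-3.141, 0.008, 2.904]
wrist_force: [0.2, 0.0, -1.8]
finger_gap: 23.3
finger_force: 25.0
```

```bash
python3 - <<'E'
from h import *
st();p=camera("wrist");s=read_state();fit(p,"lid_narrow",s["eef_pos"][:2],dz=s["eef_pos"][2]-29)
E
```

```text
25.1 [ 451.2 -115.5  133. ] [-3.141  0.008  2.904] [-0.33  0.19  1.84 -0.    1.11 -1.66] [ 0.2  0.  -1.8] 23.289105160412912 24.999184906482697
lid_narrow none
```

servo_tool(motion=[{"wx": 0,"wy": 0,"wz": 0,"dx": 0.1,"dy": 0.3,"dz": -0.3,"fingers": 1},{"wx": 0,"wy": 0,"wz": 0,"dx": 0.15,"dy": 0.6,"dz": -0.5,"fingers": 1},{"wx": 0,"wy": 0,"wz": 0,"dx": 0.2,"dy": 1,"dz": -0.5,"fingers": 1}])

```text
clock: 25.5
eef_pos: [453.6, -12.5, 179.4]
eef_rot: [3.142, 0.002, 2.902]
wrist_force: [0.2, 0.5, -0.8]
finger_gap: 23.3
finger_force: 25.0
```

servo_tool(motion=[{"wx": 0,"wy": 0,"wz": 0,"dx": 0.1,"dy": 0.5,"dz": 0,"fingers": 1},{"wx": 0,"wy": 0,"wz": 0,"dx": 0.2,"dy": 1,"dz": 0,"fingers": 1}])

```text
clock: 25.7
eef_pos: [456.6, 88.5, 177.0]
eef_rot: [-3.141, -0.002, 2.903]
wrist_force: [1.2, -0.1, -0.8]
finger_gap: 23.7
finger_force: 25.0
```

servo_tool(motion=[{"wx": 0,"wy": 0,"wz": 0,"dx": 0.1,"dy": 0.5,"dz": 0,"fingers": 1},{"wx": 0,"wy": 0,"wz": 0,"dx": 0.2,"dy": 1,"dz": 0,"fingers": 1}])

```text
clock: 25.9
eef_pos: [460.5, 188.8, 176.8]
eef_rot: [-3.14, -0.002, 2.904]
wrist_force: [0.9, -0.8, 0.0]
finger_gap: 23.5
finger_force: 25.0
```

servo_tool(motion=[{"wx": 0,"wy": 0,"wz": 0,"dx": 0.1,"dy": 0.4,"dz": 0,"fingers": 1},{"wx": 0,"wy": 0,"wz": 0,"dx": 0.2,"dy": 0.8,"dz": 0,"fingers": 1},{"wx": 0,"wy": 0,"wz": 0,"dx": 0.2,"dy": 1,"dz": 0,"fingers": 1},{"wx": 0,"wy": 0,"wz": 0,"dx": 0.2,"dy": 1,"dz": 0,"fingers": 1},{"wx": 0,"wy": 0,"wz": 0,"dx": 0.2,"dy": 1,"dz": 0,"fingers": 1}])

```text
clock: 26.4
eef_pos: [464.9, 288.3, 176.8]
eef_rot: [-3.14, -0.002, 2.904]
wrist_force: [0.5, -0.3, -0.8]
finger_gap: 23.2
finger_force: 25.0
```

```bash
python3 - <<'E'
from h import *
st();p=camera("wrist");s=read_state();save(p,"w10.png");fit(p,"lid_narrow",s["eef_pos"][:2],dz=s["eef_pos"][2]-28.7);fit(p,"jar_narrow",[467,415])
E
```

```text
26.4 [464.9 288.3 176.8] [-3.140e+00 -2.000e-03  2.904e+00] [ 0.49  0.32  1.56 -0.    1.26 -0.85] [ 0.5 -0.3 -0.8] 23.17574726829683 24.99914824962616
lid_narrow fit [465.3 287.9] res [-1.2 -1.1  1.2  2. ] conf 0.76
jar_narrow fit [466.8 415.6] res [-0.6  0.2  0.4 -0.1] conf 0.97
```

View pics/w10.png

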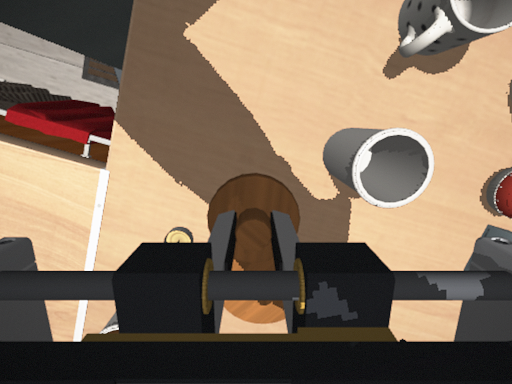

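lid_narrow is held level, and the jar_narrow rim is centred at (393,167). I'll move over it.

servo_tool(motion=[{"wx": 0,"wy": 0,"wz": 0,"dx": 0.1,"dy": 0.4,"dz": 0,"fingers": 1},{"wx": 0,"wy": 0,"wz": 0,"dx": 0.2,"dy": 0.8,"dz": 0,"fingers": 1},{"wx": 0,"wy": 0,"wz": 0,"dx": 0.28,"dy": 1,"dz": 0,"fingers": 1}])

```text
clock: 26.85
eef_pos: [461.8, 393.9, 178.3]
eef_rot: [3.141, 0.0, 2.903]
wrist_force: [0.1, -0.5, -0.7]
finger_gap: 23.8
finger_force: 25.0
```

servo_tool(motion=[{"wx": 0,"wy": 0,"wz": 0,"dx": 0,"dy": 0.2,"dz": 0,"fingers": 1},{"wx": 0,"wy": 0,"wz": 0,"dx": 0,"dy": 0.24,"dz": 0,"fingers": 1},{"wx": 0,"wy": 0,"wz": 0,"dx": 0,"dy": 0.24,"dz": 0,"fingers": 1},{"wx": 0,"wy": 0,"wz": 0,"dx": 0,"dy": 0.24,"dz": 0,"fingers": 1},{"wx": 0,"wy": 0,"wz": 0,"dx": 0,"dy": 0.24,"dz": 0,"fingers": 1}])

```text
clock: 27.35
eef_pos: [467.7, 414.9, 178.7]
eef_rot: [3.142, 0.0, 2.903]
wrist_force: [-1.4, -0.3, -0.1]
finger_gap: 23.6
finger_force: 25.0
```

```bash
python3 - <<'E'
from h import *
st();p=camera("wrist");s=read_state();fit(p,"lid_narrow",s["eef_pos"][:2],dz=s["eef_pos"][2]-28.7)
E
```

```text
27.35 [467.7 414.9 178.7] [3.142 0.    2.903] [ 0.67  0.49  1.32 -0.    1.33 -0.66] [-1.4 -0.3 -0.1] 23.578068151887436 24.999193847179413
lid_narrow fit [467.7 414.5] res [-1.1 -0.8  1.1  1.2] conf 0.83
```

servo_tool(motion=[{"wx": 0,"wy": 0,"wz": 0,"dx": 0.01,"dy": 0,"dz": 0.08,"fingers": 1},{"wx": 0,"wy": 0,"wz": 0,"dx": 0.01,"dy": 0,"dz": 0.16,"fingers": 1},{"wx": 0,"wy": 0,"wz": 0,"dx": 0.01,"dy": 0,"dz": 0.24,"fingers": 1},{"wx": 0,"wy": 0,"wz": 0,"dx": 0.01,"dy": 0,"dz": 0.31,"fingers": 1},{"wx": 0,"wy": 0,"wz": 0,"dx": 0.01,"dy": 0,"dz": 0.35,"fingers": 1},{"wx": 0,"wy": 0,"wz": 0,"dx": 0.01,"dy": 0,"dz": 0.38,"fingers": 1},{"wx": 0,"wy": 0,"wz": 0,"dx": 0.01,"dy": 0,"dz": 0.38,"fingers": 1}])

```text
clock: 28.15
eef_pos: [466.4, 416.1, 140.1]
eef_rot: [-3.141, -0.0, 2.904]
wrist_force: [0.5, -0.2, -0.4]
finger_gap: 23.6
finger_force: 25.0
```

servo_tool(motion=[{"wx": 0,"wy": 0,"wz": 0,"dx": 0,"dy": 0,"dz": 0.01,"fingers": 1},{"wx": 0,"wy": 0,"wz": 0,"dx": 0,"dy": 0,"dz": 0.02,"fingers": 1},{"wx": 0,"wy": 0,"wz": 0,"dx": 0,"dy": 0,"dz": 0.02,"fingers": 1}])

```text
clock: 28.45
eef_pos: [466.6, 416.2, 138.6]
eef_rot: [3.141, 0.0, 2.904]
wrist_force: [-0.3, -0.4, -0.8]
finger_gap: 23.6
finger_force: 25.0
```

servo_tool(motion=[{"wx": 0,"wy": 0,"wz": 0,"dx": 0,"dy": 0,"dz": 0,"fingers": -0.3},{"wx": 0,"wy": 0,"wz": 0,"dx": 0,"dy": 0,"dz": 0,"fingers": -0.3},{"wx": 0,"wy": 0,"wz": 0,"dx": 0,"dy": 0,"dz": 0,"fingers": -0.3},{"wx": 0,"wy": 0,"wz": 0,"dx": 0,"dy": 0,"dz": 0,"fingers": -0.3},{"wx": 0,"wy": 0,"wz": 0,"dx": 0,"dy": 0,"dz": -0.3,"fingers": -0.3},{"wx": 0,"wy": 0,"wz": 0,"dx": 0,"dy": 0,"dz": -0.7,"fingers": -0.3},{"wx": 0,"wy": 0,"wz": 0,"dx": 0,"dy": -0.3,"dz": -0.7,"fingers": -0.3},{"wx": 0,"wy": 0,"wz": 0,"dx": 0,"dy": -0.7,"dz": -0.7,"fingers": -0.3},{"wx": 0,"wy": 0,"wz": 0,"dx": 0,"dy": -1,"dz": -0.7,"fingers": -0.3}])

```text
clock: 29.35
eef_pos: [442.3, 317.4, 208.5]
eef_rot: [-3.142, 0.0, 2.904]
wrist_force: [1.1, 0.0, -0.3]
finger_gap: 61.2
finger_force: 0.0
```

servo_tool(motion=[{"wx": 0,"wy": 0,"wz": 0,"dx": 0.3,"dy": -0.4,"dz": 0,"fingers": -0.3},{"wx": 0,"wy": 0,"wz": 0,"dx": 0.3,"dy": -0.8,"dz": 0,"fingers": -0.3},{"wx": 0,"wy": 0,"wz": 0,"dx": 0.3,"dy": -0.8,"dz": 0,"fingers": -0.3},{"wx": 0,"wy": 0,"wz": 0,"dx": 0.3,"dy": -0.8,"dz": 0,"fingers": -0.3},{"wx": 0,"wy": 0,"wz": 0,"dx": 0.3,"dy": -0.8,"dz": 0,"fingers": -0.3}])

```text
clock: 29.85
eef_pos: [395.3, 248.9, 208.6]
eef_rot: [3.141, 0.0, 2.904]
wrist_force: [-0.2, 0.4, 0.3]
finger_gap: 61.1
finger_force: 0.0
```

```bash
python3 - <<'E'
from h import *
st();p=camera("wrist");pt=camera("top");ps=camera("side")
for q in (p,pt,ps):
  print("-");fit(q,"lid_wide",[570,273],dz=62);fit(q,"lid_medium",[625,99],dz=86);fit(q,"lid_narrow",[467,415],dz=110)
save(ps,"s11.png")
E
```

```text
29.85 [395.3 248.9 208.6] [3.141 0.    2.904] [ 0.48  0.11  1.74  0.    1.29 -0.85] [-0.2  0.4  0.3] 61.14912781567185 0.0
-
lid_wide fit [617.7 253.3] res [-6.5 -1.3  3.2 39.3] conf 0.74
lid_medium none
lid_narrow none
-
lid_wide fit [567.8 274.1] res [-0.  -0.4  0.   0.4] conf 0.97
lid_medium fit [624.5  99.3] res [-0.  -0.7  0.   0.7] conf 0.86
lid_narrow fit [464.9 414.2] res [-0.7 -0.3  0.7  0.3] conf 0.63
-
lid_wide fit [574.6 271.6] res [ 0.2 -2.2 -0.2  1.3] conf 0.66
lid_medium fit [621.6 106.8] res [-0.  -0.8  0.   0.6] conf 0.66
lid_narrow fit [467.7 417.6] res [-0.3 -0.5  0.3  0.3] conf 0.65
```

View pics/s11.png

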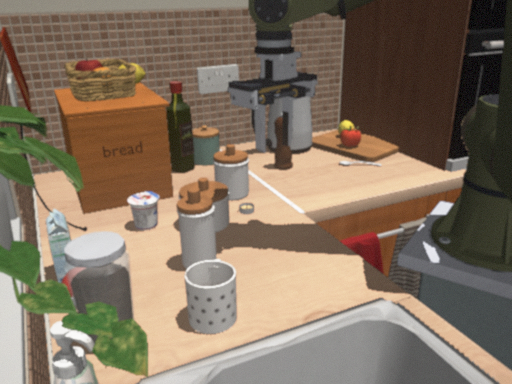

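All three lids sit level, at (197,200), (205,190) and (231,157). The mill (283,140) and the yoghurt pot (145,210) are upright, and the arm is clear. I'll hand the job in.

```bash
python3 -c "
from cell import *
print(sign_off())"
```

```text
the job is handed in; nothing more can be done
None
```

The scoop lies in the widest jar, all three jars are closed with their own lids, level in the last pictures, and the job was handed in at about 30 s; the hand-in call returned no verdict.

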